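# Get the drill chuck out from behind the tall parts

### The arm

A 6-joint arm with a two-finger parallel gripper is mounted at the origin on the work surface. World frame = base frame: x ahead of the robot, y to its left, z up, the work surface at z = 0. Lengths are in m, angles in rad, forces in N, time in s.
With the tool pointing down it reaches from about 0.425 to 0.95 m from the base axis. Payload 3.5 kg.
Tool frame: the origin (TCP) lies midway between the tips of the shut fingers; the grasp point (between the pads) lies 19 mm behind it; z points along the fingers, y is the line along which they close (so a half turn about z gives the same grasp; the last joint's range is limited). The gripper opens to 85 mm and grips with 20 to 120 N. Pads are 22 mm wide; open, the fingers measure 114 mm over their backs; the gripper's body (76 mm by 85 mm) begins 54 mm behind the grasp point. The pads swing forward as they close: fully open they stand 13 mm farther back than shut.
Start: joints at [-1.469, 0.286, 1.577, -0, 1.279, -0.15], TCP at [0.168, -0.654, 0.231] pointing down, gripper open.
Joint ranges: [-2.77, 2.77], [-0.9, 2.22], [0.21, 2.48], [-1.53, 4.67], [0.24, 2.81], [-2.84, 2.84]. Speed limits (rad/s): [2.79, 2.79, 3.14, 3.14, 3.14, 3.14].

### API

Orientations are given as a unit quaternion [x, y, z, w].
In Python, from plant import get_state, read_camera, ctrl gives the robot as it stands.
- The arm moves only by the shell command python3 -m crank 'ROWS' [FORCE]. ROWS is JSON, a list of rows, each a list of 3 entries, a list of its own where there are three numbers: the shift along the tool's x, y, z in mm, then the turn about the tool's z in degrees, then the closure in counts, from 0 (fully open) to 255 (shut). In form: [[[tx, ty, tz], yaw, claw], ...]. A call has 1 to 10 rows; each row is the pose to reach, as a shift and turn from the pose commanded when the call began, along the tool's axes at that moment; what a row does not reach only later rows make up. A row lasts 1/10 s, in which the tool goes at most 50 mm and 8.59 degrees, less where a joint would pass 70% of its speed; a pose out of reach is approached as far as the arm can. A call with a gripper value outside its range is refused whole. The fingers move at their own pace and stop on an object; FORCE is the grip in N (left out, the last holds). Time passes only in rows, so rows that repeat a pose let the fingers close. It gives the time, the measured TCP pose, the force, the opening and the grip force at its end, in the units of the state.
- get_state(): the state, without advancing time (a new reading comes with each control period).
- read_camera(name): name is "scene" or "top"; returns a dict with "frame" (384x512x3 uint8, blue, green, red), "range_z" (384x512 float32, m along the optical axis (not along the pixel's ray), 0 where there is no reading), "vfov" (degrees; the focal length in pixels is half the picture's height over the tangent of half this angle, whatever the lens; pixels are square), "cx", "cy" (the principal point, pixels), "origin" and "orientation" of the camera in the world. Camera axes: x right, y down, z forward; pixel columns grow to the right and rows downward; lengths in m; the calibration is good to about 2 mm. A picture is of the moment at which its call begins.
- ctrl.sign_off(): hands the job in; it is judged then, once.
The state is a dict: "time": time; "qpos": joint angles; "dq": joint speeds; "joint_efforts": joint torques, N m; "eef_pos": TCP position; "tcp_rot": TCP orientation; "contact_force": force on the tool from outside, world axes, zero at the start; "wrist_torque": the same for the moment, N m; "opening": opening from 0.0 (shut) to 1.0 (fully open); "finger_force": force on a finger pad.
Only numpy, scipy, OpenCV 4.12 (cv2) and the standard library are available. Lean on these libraries where they do the work, as an engineer would, in place of code of your own. Each camera call takes 0.05 s, during which the arm holds its last target. There are 200 camera calls.

### The job

The drill chuck stands at the back of the grey storage bay, hemmed in by three tall parts: a screw jack, a square-footed tool post and a big hex bolt. First clear the three tall parts out of the bay and stand them, all three together, on the cork side mat; then fetch the drill chuck and stand it in the middle of the blue tray; then put each tall part back on the rubber pad of its own foot shape (jack on the round pad, post on the square one, bolt on the hexagonal one), centred. Keep all four upright all the while and let go of each.

Things in the scene. Friction and masses are not known exactly. Their poses are not given: they have to be found in the camera images.
- jack_mid (a point): Screw jack, dark steel, round, standing, 100 mm tall, 0.45 kg: foot 60 mm across, 12 mm high, a cone above it, then a round collar 32 mm across from 52 to 88 mm above the underside (grip here, e.g. 75 mm up) and a 20 mm wide tip. Starts on pad_round. Point: on its axis, half-way up (50 mm above its underside), z up.
- post_mid (a point): Tool post, light aluminium, standing, 95 mm tall, 0.4 kg: square foot 48 x 48 mm, 14 mm high, with a square column 30 x 30 mm up to the top, sides parallel to the foot's (grip it e.g. 75 mm above the underside). Starts on pad_square, roughly parallel to it. Point: on its axis, half-way up (47.5 mm above its underside), z up, x and y square to its sides.
- bolt_mid (a point): Big hex bolt, steel, standing on its head, 105 mm tall, 0.6 kg: hexagonal head at the bottom 46 mm across flats, 19 mm high, then a round shank 30 mm across up to the top (grip it e.g. 75 mm above the underside). Starts on pad_hex. Point: on its axis, half-way up (52.5 mm above its underside), z up.
- chuck_mid (a point): Drill chuck, steel, standing jaws up, 0.3 kg: 40 mm across up to 38 mm above its underside, then a cone; 56 mm tall. Starts on the 3 mm bay sheet, tall parts in front, left and right about 58 mm away (centres), too close for fingers beside it; a 16 mm high lip of the bay 62 mm behind its axis. Point: on its axis, 26 mm above its underside, z up.
- pad_round: Fixed, 2 mm thick black rubber, flat, lying on the 3 mm steel sheet of the storage bay, so its top is 5 mm above the bench. Origin at the centre of its underside, z up. Round, 66 mm across: home of the jack.
- pad_square: Fixed, 2 mm thick black rubber, flat, lying on the 3 mm steel sheet of the storage bay, so its top is 5 mm above the bench. Origin at the centre of its underside, z up. Square, 54 x 54 mm, sides along its x and y: home of the post.
- pad_hex: Fixed, 2 mm thick black rubber, flat, lying on the 3 mm steel sheet of the storage bay, so its top is 5 mm above the bench. Origin at the centre of its underside, z up. Hexagonal, 52 mm across flats: home of the bolt.
- mat: Side mat, fixed, cork, 260 mm (along its x) x 120 mm (along its y), 3 mm thick, to the left or right of the bay, turned a little: the area where the three tall parts wait. Origin at the centre of its underside, z up. Three parts fit in a row, 80 mm apart.
- tray: Blue open tray, fixed, 150 x 150 mm outside, walls 4 mm thick and 25 mm high, floor 4 mm above the bench, on the other side of the bay from the mat: the drill chuck goes on its floor in the middle. Origin at the centre of its underside, z up.

How it is judged:
On the way, in this order (a step that is already met when the one before it is completed fails the run):
1. jack, post and bolt all stand on the side mat, released (x of jack_mid in the frame of mat between -0.125 and 0.125 m and y of jack_mid in the frame of mat between -0.055 and 0.055 m and z of jack_mid in the frame of mat below 0.059 m and contact force between the fingers and jack below 0.3 N and linear speed of each of jack, post, bolt below 0.03 m/s and angle between each of jack_mid, post_mid, bolt_mid's own z axis and vertical below 0.1 rad and x of post_mid in the frame of mat between -0.125 and 0.125 m and y of post_mid in the frame of mat between -0.055 and 0.055 m and z of post_mid in the frame of mat below 0.0565 m and contact force between the fingers and post below 0.3 N and x of bolt_mid in the frame of mat between -0.125 and 0.125 m and y of bolt_mid in the frame of mat between -0.055 and 0.055 m and z of bolt_mid in the frame of mat below 0.0615 m and contact force between the fingers and bolt below 0.3 N), for 0.2 s.
2. the drill chuck stands in the middle of the tray, released (horizontal distance between chuck_mid and tray below 0.015 m and z of chuck_mid in the frame of tray below 0.036 m and contact force between the fingers and chuck below 0.3 N and linear speed of chuck below 0.03 m/s and angle between chuck_mid's own z axis and vertical below 0.1 rad), for 0.2 s.
At the end, for the whole second after the job is handed in: Jack, post and bolt each stand upright (within 0.1 rad) with their axis within 12 mm of the centre of their own pad (jack round, post square, bolt hexagonal), and the drill chuck stands upright on the tray's floor within 15 mm of the tray's centre; all are released and at rest (all of step 2 and horizontal distance between jack_mid and pad_round below 0.012 m and z of jack_mid in the frame of pad_round between 0.046 and 0.058 m and contact force between the fingers and jack below 0.3 N and linear speed of each of jack, post, bolt below 0.03 m/s and angle between each of jack_mid, post_mid, bolt_mid's own z axis and vertical below 0.1 rad and horizontal distance between post_mid and pad_square below 0.012 m and z of post_mid in the frame of pad_square between 0.0435 and 0.0555 m and contact force between the fingers and post below 0.3 N and horizontal distance between bolt_mid and pad_hex below 0.012 m and z of bolt_mid in the frame of pad_hex between 0.0485 and 0.0605 m and contact force between the fingers and bolt below 0.3 N); the robot touches nothing.
It fails at once if one of the four parts is tipped over (more than 0.5 rad) (angle between any of jack_mid, post_mid, bolt_mid, chuck_mid's own z axis and vertical above 0.5 rad).
It also fails if it takes over 144 s, if anything falls off the work surface, if the arm or the gripper's body presses on something with over 40 N, if the wrist force passes 120 N, or if a joint passes its speed limit or range.

## Working session

There is one attempt and no reset: what is moved stays moved. The work goes in short steps, Python scripts to look and compute and a shell command to move; the robot and the scene stay as the last step left them, time stands still between calls to the robot, and variables do not carry over. Pictures are saved under pics/ and viewed, at most 14 in all, crops included, and the job is handed in when it is done.

```bash
mkdir -p pics; ls
python3 - <<'E'
from plant import get_state, read_camera
import cv2,numpy as np
print(get_state())
for n in("scene","top"):
    c=read_camera(n); cv2.imwrite(f"pics/{n}0.png",c["frame"])
    np.savez(f"{n}0.npz",**c)
    print(n,{k:v for k,v in c.items() if k not in("frame","range_z")})
E
```

```text
pics
{'time': 0.0, 'qpos': array([-1.46899753e+00,  2.87180293e-01,  1.57817446e+00,  2.35047636e-05,
        1.27859685e+00, -1.49998879e-01]), 'dq': array([-0.00028265,  0.00119703, -0.00214007,  0.00099783,  0.00189597,
       -0.00022422]), 'joint_efforts': array([-2.28478184e-04, -4.05983198e+01, -2.92622405e+01, -1.58297821e-04,
        5.77091021e-03,  1.30130778e-05]), 'eef_pos': array([ 0.16814074, -0.65304728,  0.2299388 ]), 'tcp_rot': array([ 9.92084941e-01,  1.25563047e-01,  3.96695295e-05, -1.17885815e-03]), 'contact_force': array([-0.45800608,  0.24375165,  0.45071694]), 'wrist_torque': array([-0.02953369,  0.00743438,  0.02867042]), 'finger_force': 0.0, 'opening': 0.9984390013056427}
scene {'vfov': 42.78764453396007, 'cx': 255.43832325639187, 'cy': 196.47871033746517, 'origin': array([1.00086574, 0.41921642, 1.09329107]), 'orientation': array([ 0.38382019,  0.88082065, -0.25417483, -0.11059925])}
top {'vfov': 47.48080579014181, 'cx': 255.6210486807758, 'cy': 191.66956282943633, 'origin': array([ 0.47616645, -0.0134442 ,  0.92824974]), 'orientation': array([ 0.70798278, -0.70569149, -0.00104103, -0.02754658])}
```

View pics/scene0.png

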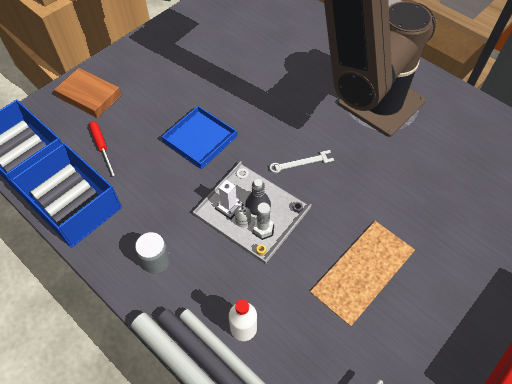

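View pics/top0.png

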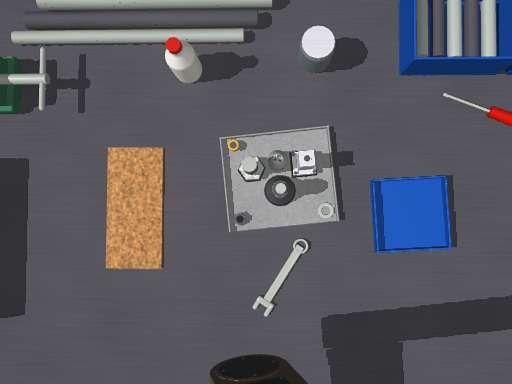

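The top view shows the bay around (280,180): jack (280,189), bolt (250,168), post (304,162) and chuck (278,160). The cork mat is at (135,208) and the tray at (411,214).

```bash
cat > h.py <<'E'
import cv2,numpy as np
from scipy.spatial.transform import Rotation as R
from plant import get_state, read_camera
def cloud(c):
    h,w=c["range_z"].shape; f=h/2/np.tan(np.radians(c["vfov"])/2)
    v,u=np.mgrid[:h,:w]
    d=np.dstack([(u-c["cx"])/f,(v-c["cy"])/f,np.ones((h,w))])
    return R.from_quat(c["orientation"]).apply((d*c["range_z"][...,None]).reshape(-1,3)).reshape(h,w,3)+c["origin"]
def plane(c,pts,z):
    f=c["range_z"].shape[0]/2/np.tan(np.radians(c["vfov"])/2)
    p=np.atleast_2d(pts).astype(float)
    d=R.from_quat(c["orientation"]).apply(np.c_[(p[:,0]-c["cx"])/f,(p[:,1]-c["cy"])/f,np.ones(len(p))])
    return c["origin"]+d*((z-c["origin"][2])/d[:,2])[:,None]
def rect(c,mask,z):
    k=max(cv2.findContours(mask.astype(np.uint8),0,2)[0],key=cv2.contourArea).reshape(-1,2)
    q=plane(c,k,z)[:,:2].astype(np.float32)
    return cv2.minAreaRect(q*1000)
def tops(c,bands,box):
    P=cloud(c); out=[]
    x0,x1,y0,y1=box
    for lo,hi in bands:
        m=((P[...,2]>lo)&(P[...,2]<hi)&(P[...,0]>x0)&(P[...,0]<x1)&(P[...,1]>y0)&(P[...,1]<y1)&(c["range_z"]>0)).astype(np.uint8)
        n,_,st,ce=cv2.connectedComponentsWithStats(m)
        for i in range(1,n):
            if st[i,4]>8:
                mm=_==i; q=P[mm]
                a=q.min(0)[:2]; b=q.max(0)[:2]
                r=cv2.minAreaRect((q[:,:2]*1000).astype(np.float32))
                print((lo,hi),st[i,4],ce[i].round(1),"mean",(q.mean(0)*1000).round(1),"mid",((a+b)*500).round(1),"ext",((b-a)*1000).round(0),"rect",np.round(r[0],1),np.round(r[1],1),round(r[2],1))
E
python3 - <<'E'
from h import *
L=lambda n:{k:v for k,v in np.load(n+"0.npz").items()}
for n in ("top","scene"):
    c=L(n); P=cloud(c); hsv=cv2.cvtColor(c["frame"],cv2.COLOR_BGR2HSV)
    print(n,"bench z",np.median(P[...,2]))
    tops(c,[(.096,.115),(.05,.066)],(.42,.65,-.22,.1))
    H,S,V=[hsv[...,i] for i in range(3)]
    print("mat",rect(c,cv2.morphologyEx(((H>8)&(H<25)&(S>90)&(P[...,1]>.1)&(P[...,2]<.02)).astype(np.uint8),2,np.ones((3,3))),.003))
    t=(H>100)&(H<130)&(S>150)&(P[...,1]<-.15)&(P[...,1]>-.5)&(P[...,0]<.6)
    print("tray",rect(c,t&(P[...,2]>.015),.025), "floor",rect(c,t&(P[...,2]<.012)&(P[...,2]>-.01),.004))
    g=(S<40)&(V>90)&(P[...,2]<.02)&(P[...,0]>.38)&(P[...,0]<.65)&(P[...,1]<.1)&(P[...,1]>-.25)
    print("bay",rect(c,cv2.morphologyEx(g.astype(np.uint8),2,np.ones((5,5))),.003))
c=L("top");cv2.imwrite("pics/bay.png",cv2.resize(c["frame"][115:245,210:350],None,fx=5,fy=5,interpolation=2)[:600])
E
```

```text
top bench z 0.0005657203475588624
(0.096, 0.115) 254 [306.3 157.9] mean [571.5 -75.9  99.9] mid [571.5 -76.1] ext [31. 32.] rect [571.6 -76.1] [29.8 30.2] 5.8
(0.096, 0.115) 205 [248.7 163.9] mean [559.2  33.1 109.2] mid [559.6  33.4] ext [29. 28.] rect [559.5  33.3] [29.1 28.5] 2.6
(0.096, 0.115) 93 [280.1 187.8] mean [514.4 -26.3 104.5] mid [515.2 -26.1] ext [21. 19.] rect [514.3 -26.5] [19.6 19.8] 69.1
(0.05, 0.066) 130 [277.2 158.4] mean [575.8 -21.   54.2] mid [576.1 -19.7] ext [26. 26.] rect [576.6 -20.9] [26.4 25.1] 24.8
(0.05, 0.066) 10 [300.8 167.7] mean [556.9 -68.1  57.1] mid [557.7 -69.6] ext [ 4. 15.] rect [556.6 -69.2] [15.   3.4] 78.9
(0.05, 0.066) 27 [276.1 194.7] mean [503.  -19.   53.2] mid [507.4 -22.9] ext [22. 28.] rect [504.  -19.4] [33.4 13. ] 57.5
mat ((476.7018737792969, 284.37823486328125), (121.2744369506836, 259.7273864746094), 89.95527648925781)
tray ((465.98480224609375, -293.4727783203125), (149.40481567382812, 151.798583984375), 3.4153201580047607) floor ((466.1117858886719, -299.2156677246094), (143.46157836914062, 141.17300415039062), 3.4371712207794
[... 743 characters left out ...]
.  -68.3] [21.1 38.2] 52.0
(0.05, 0.066) 95 [242.3 211.6] mean [576.8 -19.6  55.6] mid [576.3 -20.7] ext [28. 27.] rect [576.1 -21. ] [28.2 26.8] 3.8
(0.05, 0.066) 43 [262.6 222.7] mean [566.8  38.8  57.9] mid [561.5  34.9] ext [25. 24.] rect [564.2  38.1] [13.8 29.2] 43.9
mat ((474.44354248046875, 283.28485107421875), (121.31791687011719, 262.1109619140625), 89.95574188232422)
tray ((466.4319763183594, -292.5867004394531), (156.48992919921875, 159.33148193359375), 3.386958360671997) floor ((455.75592041015625, -307.0523376464844), (138.27476501464844, 136.63525390625), 3.4667232036590576)
bay ((513.984130859375, -74.97114562988281), (350.1926574707031, 274.2082824707031), 89.98470306396484)
```

View pics/bay.png

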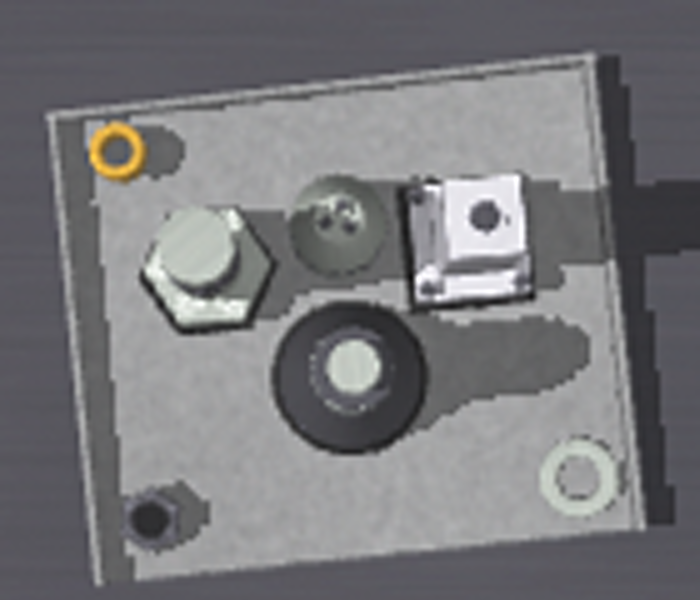

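```bash
cat > go.py <<'E'
import sys,numpy as np
from scipy.spatial.transform import Rotation as R
from plant import get_state
s=get_state(); r=R.from_quat(s["tcp_rot"]); M=r.as_matrix()
print("t",round(s["time"],2),"tcp",(s["eef_pos"]*1000).round(1),"yaw",np.degrees(np.arctan2(M[1,0],M[0,0])).round(2),"tilt",np.degrees(np.arccos(-M[2,2])).round(2),"open",s["opening"])
for a in sys.argv[1:]:
    p=np.array(eval(a))/1000; print(a,"shift",(r.inv().apply(p-s["eef_pos"])*1000).round(1))
E
python3 go.py 514.5,-26,200
```

```text
t 0.1 tcp [ 168.1 -653.1  230. ] yaw 14.42 tilt 0.12 open 0.9993330723531446
514.5,-26,200 shift [ 491.7 -521.    31.3]
```

```bash
python3 -m crank '[[[492,-521,31],8.4,0],[[492,-521,31],8.4,0],[[492,-521,31],8.4,0],[[492,-521,31],8.4,0],[[492,-521,31],8.4,0],[[492,-521,31],8.4,0],[[492,-521,31],8.4,0],[[492,-521,31],8.4,0],[[492,-521,31],8.4,0],[[492,-521,31],8.4,0]]' 60; python3 go.py 514.5,-26,200
```

```text
time: 1.1
eef_pos: [0.4102, -0.2145, 0.2094]
tcp_rot: [0.999, 0.052, 0.0, -0.0]
contact_force: [1.3, -1.2, -0.9]
opening: 0.999
finger_force: 0.0
t 1.1 tcp [ 410.2 -214.5  209.4] yaw 6.0 tilt 0.0 open 0.9992418073947945
514.5,-26,200 shift [ 123.4 -176.5    9.4]
```

```bash
python3 -m crank '[[[123,-176,9],0,0],[[123,-176,9],0,0],[[123,-176,9],0,0],[[123,-176,9],0,0],[[123,-176,9],0,0],[[123,-176,9],0,0],[[123,-176,9],0,0]]' ; python3 go.py 514.5,-26,62
```

```text
time: 1.8
eef_pos: [0.5132, -0.029, 0.2003]
tcp_rot: [0.999, 0.053, -0.001, 0.0]
contact_force: [-0.2, 0.3, 1.1]
opening: 1.001
finger_force: 0.0
t 1.8 tcp [513.2 -29.  200.3] yaw 6.04 tilt 0.07 open 1.000714207026559
514.5,-26,62 shift [  1.8  -2.9 138.3]
```

```bash
python3 -m crank '[[[2,-3,50],0,0],[[2,-3,90],0,0],[[2,-3,120],0,0],[[2,-3,139],0,0],[[2,-3,139],0,0],[[2,-3,139],0,255],[[2,-3,139],0,255],[[2,-3,139],0,255],[[2,-3,139],0,255],[[2,-3,139],0,255]]' 60; python3 go.py
```

```text
time: 2.8
eef_pos: [0.5166, -0.0261, 0.0634]
tcp_rot: [0.999, 0.053, 0.001, 0.001]
contact_force: [-0.8, -3.1, 5.1]
opening: 0.356
finger_force: 59.1
t 2.8 tcp [516.6 -26.1  63.4] yaw 6.06 tilt 0.19 open 0.3560440110047503
```

```bash
python3 -m crank '[[[0,0,-10],0,255],[[0,0,-30],0,255],[[0,0,-60],0,255],[[0,0,-90],0,255],[[0,0,-115],0,255],[[0,0,-130],0,255],[[0,0,-130],0,255]]' ; python3 go.py 395,284,193
```

```text
time: 3.5
eef_pos: [0.5162, -0.0253, 0.1935]
tcp_rot: [0.999, 0.053, 0.002, 0.0]
contact_force: [0.9, -0.6, -4.6]
opening: 0.358
finger_force: 60.2
t 3.5 tcp [516.2 -25.3 193.5] yaw 6.04 tilt 0.2 open 0.3580400072979565
395,284,193 shift [ -88.  -320.3   -0. ]
```

```bash
python3 -m crank '[[[-4,-15,0],0,255],[[-12,-45,0],0,255],[[-24,-85,0],0,255],[[-35,-125,0],0,255],[[-46,-165,0],0,255],[[-57,-205,0],0,255],[[-68,-245,0],0,255],[[-77,-280,0],0,255],[[-84,-305,0],0,255],[[-88,-320,0],0,255]]' ; python3 -m crank '[[[0,0,0],0,255],[[0,0,30],0,255],[[0,0,65],0,255],[[0,0,95],0,255],[[0,0,115],0,255],[[0,0,125],0,255],[[0,0,125],0,255]]';python3 go.py 395,284,61
```

```text
time: 4.5
eef_pos: [0.3908, 0.2853, 0.1889]
tcp_rot: [0.999, 0.054, -0.003, 0.0]
contact_force: [0.1, 0.1, -4.2]
opening: 0.357
finger_force: 60.5
time: 5.2
eef_pos: [0.3924, 0.2825, 0.0644]
tcp_rot: [0.999, 0.052, -0.003, 0.001]
contact_force: [-0.1, -0.4, -4.8]
opening: 0.355
finger_force: 60.7
t 5.2 tcp [392.4 282.5  64.4] yaw 6.0 tilt 0.32 open 0.35548511202927974
395,284,61 shift [ 2.8 -1.2  3.4]
```

```bash
python3 -m crank '[[[0,0,1.5],0,255],[[0,0,2.5],0,255],[[0,0,3.5],0,255],[[0,0,3.5],0,255]]'; python3 go.py
```

```text
time: 5.6
eef_pos: [0.3947, 0.2838, 0.0639]
tcp_rot: [0.999, 0.053, 0.001, -0.0]
contact_force: [-0.3, 0.8, -6.1]
opening: 0.358
finger_force: 60.7
t 5.6 tcp [394.7 283.8  63.9] yaw 6.03 tilt 0.08 open 0.3575049167887517
```

```bash
for i in 1 2 ; do python3 -m crank '[[[0,0,1],0,255],[[0,0,1],0,255]]' | egrep 'eef|contact'; done; python3 -m crank '[[[0,0,1],0,255],[[0,0,1],0,255]]' | egrep 'eef|contact'
```

```text
eef_pos: [0.3943, 0.2837, 0.0623]
contact_force: [-0.4, -0.2, -5.3]
eef_pos: [0.3944, 0.2837, 0.0614]
contact_force: [-0.2, -0.0, -2.6]
eef_pos: [0.3947, 0.2838, 0.0614]
contact_force: [-3.2, -2.1, 5.0]
```

```bash
python3 -m crank '[[[0,0,0],0,150],[[0,0,0],0,60],[[0,0,0],0,0],[[0,0,0],0,0],[[0,0,-20],0,0],[[0,0,-60],0,0],[[0,0,-100],0,0],[[0,0,-140],0,0],[[0,0,-140],0,0]]'; python3 go.py 571.5,-76.1,200
```

```text
time: 7.1
eef_pos: [0.3979, 0.2853, 0.2073]
tcp_rot: [0.999, 0.053, 0.006, -0.002]
contact_force: [0.5, 0.2, 0.8]
opening: 1.002
finger_force: 0.0
t 7.1 tcp [397.9 285.3 207.3] yaw 6.03 tilt 0.78 open 1.0017033320867317
571.5,-76.1,200 shift [134.5 377.7   7.5]
```

Run:
```python
from h import *
c=read_camera("top"); tops(c,[(.096,.115)],(.34,.65,-.22,.36))
cv2.imwrite("pics/t1.png",c["frame"][90:290,80:460])
```

```text
(0.096, 0.115) 251 [306.4 157.9] mean [571.6 -76.1  99.8] mid [571.6 -76.2] ext [31. 32.] rect [572.  -76.1] [30.2 30.4] 5.3
(0.096, 0.115) 204 [248.7 163.9] mean [559.3  33.1 109.3] mid [560.   33.4] ext [29. 28.] rect [559.9  33.4] [28.4 28.7] 88.9
```

View pics/t1.png

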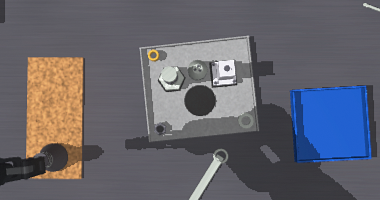

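The jack is standing on the mat at about (55,155) in the crop, and the round pad is exposed at (200,100). The post is next.

```bash
python3 -m crank '[[[135,378,7],0,0],[[135,378,7],0,0],[[135,378,7],0,0],[[135,378,7],0,0],[[135,378,7],0,0],[[135,378,7],0,0],[[135,378,7],0,0],[[135,378,7],0,0],[[135,378,7],0,0],[[135,378,7],0,0]]' ; python3 go.py 571.7,-76.1,67
```

```text
time: 8.15
eef_pos: [0.5674, -0.079, 0.1908]
tcp_rot: [0.999, 0.051, -0.002, -0.001]
contact_force: [0.5, 1.0, -1.1]
opening: 1.001
finger_force: 0.0
t 8.15 tcp [567.4 -79.  190.8] yaw 5.88 tilt 0.25 open 1.0014707524264939
571.7,-76.1,67 shift [  5.1  -2.2 123.8]
```

```bash
python3 -m crank '[[[4,-3,30],0,0],[[4,-3,60],0,0],[[4,-3,90],0,0],[[4,-3,90],0,0],[[4,-3,90],0,0]]' ; python3 go.py 571.7,-76.1,68
```

```text
time: 8.65
eef_pos: [0.571, -0.0733, 0.1026]
tcp_rot: [0.999, 0.053, -0.001, -0.0]
contact_force: [0.3, -0.9, 0.6]
opening: 1.0
finger_force: 0.0
t 8.65 tcp [571.  -73.3 102.6] yaw 6.11 tilt 0.14 open 0.999705655246437
571.7,-76.1,68 shift [ 0.5  2.9 34.6]
```

```bash
python3 -m crank '[[[0.5,3,20],0,0],[[0.5,3,34],0,0],[[0.5,3,34],0,0],[[0.5,3,34],0,255],[[0.5,3,34],0,255],[[0.5,3,34],0,255],[[0.5,3,34],0,255],[[0.5,3,34],0,255]]' 60; python3 go.py;python3 -m crank '[[[0,0,-10],0,255],[[0,0,-30],0,255],[[0,0,-60],0,255],[[0,0,-90],0,255],[[0,0,-115],0,255],[[0,0,-130],0,255],[[0,0,-130],0,255],[[0,0,-130],0,255]]' ; python3 go.py 475.5,284,200
```

```text
time: 9.45
eef_pos: [0.5734, -0.0776, 0.0702]
tcp_rot: [0.999, 0.053, 0.001, 0.0]
contact_force: [-0.2, 1.8, 3.2]
opening: 0.342
finger_force: 60.2
t 9.45 tcp [573.4 -77.6  70.2] yaw 6.02 tilt 0.09 open 0.34219206976780103
time: 10.25
eef_pos: [0.5719, -0.0774, 0.1979]
tcp_rot: [0.999, 0.053, -0.001, -0.0]
contact_force: [-0.5, -0.5, -4.4]
opening: 0.342
finger_force: 59.7
t 10.25 tcp [571.9 -77.4 197.9] yaw 6.02 tilt 0.12 open 0.3416579768306618
475.5,284,200 shift [ -57.9 -369.6   -1.7]
```

```bash
python3 -m crank '[[[-3,-20,0],0,255],[[-9,-60,0],0,255],[[-16,-105,0],0,255],[[-24,-150,0],0,255],[[-31,-195,0],0,255],[[-38,-240,0],0,255],[[-45,-285,0],0,255],[[-51,-325,0],0,255],[[-55,-353,0],0,255],[[-58,-369,0],0,255]]' ; python3 -m crank '[[[0,0,0],0,255],[[0,0,30],0,255],[[0,0,65],0,255],[[0,0,95],0,255],[[0,0,115],0,255],[[0,0,122],0,255],[[0,0,122],0,255],[[0,0,122],0,255]]';python3 go.py 475.5,284,68
```

```text
time: 11.25
eef_pos: [0.4741, 0.2848, 0.1966]
tcp_rot: [0.999, 0.054, -0.002, 0.001]
contact_force: [0.4, -0.3, -3.1]
opening: 0.341
finger_force: 60.2
time: 12.05
eef_pos: [0.4774, 0.2829, 0.0783]
tcp_rot: [0.999, 0.052, 0.001, -0.0]
contact_force: [0.5, -0.5, -3.7]
opening: 0.34
finger_force: 60.1
t 12.05 tcp [477.4 282.9  78.3] yaw 5.98 tilt 0.1 open 0.33973936259766274
475.5,284,68 shift [-1.8 -1.2 10.3]
```

```bash
python3 -m crank '[[[-1,-1,4],0,255],[[-1,-1,7],0,255],[[-1,-1,8],0,255],[[-1,-1,8],0,255]]' | egrep 'eef|contact';  for i in 1 2; do python3 -m crank '[[[0,0,1],0,255],[[0,0,1],0,255]]' | egrep 'eef|contact'; done
```

```text
eef_pos: [0.4751, 0.2842, 0.0693]
contact_force: [0.1, -0.7, -4.0]
eef_pos: [0.4752, 0.2842, 0.0682]
contact_force: [-0.1, 0.5, -3.1]
eef_pos: [0.4754, 0.2843, 0.0682]
contact_force: [-2.6, -0.9, 2.1]
```

```bash
python3 -m crank '[[[0,0,0],0,150],[[0,0,0],0,60],[[0,0,0],0,0],[[0,0,0],0,0],[[0,0,-20],0,0],[[0,0,-60],0,0],[[0,0,-100],0,0],[[0,0,-130],0,0],[[0,0,-130],0,0]]'; python3 go.py 559.7,33.3,200
```

```text
time: 13.75
eef_pos: [0.4783, 0.2853, 0.2035]
tcp_rot: [0.999, 0.053, 0.006, -0.002]
contact_force: [-0.5, -1.0, 0.2]
opening: 1.001
finger_force: 0.0
t 13.75 tcp [478.3 285.3 203.5] yaw 6.03 tilt 0.66 open 1.000658096057149
559.7,33.3,200 shift [ 54.4 259.2   3.4]
```

```bash
python3 -m crank '[[[54,259,3],0,0],[[54,259,3],0,0],[[54,259,3],0,0],[[54,259,3],0,0],[[54,259,3],0,0],[[54,259,3],0,0],[[54,259,50],0,0],[[54,259,95],0,0],[[54,259,95],0,0],[[54,259,95],0,0]]' ; python3 go.py 559.7,33.3,68
```

```text
time: 14.75
eef_pos: [0.5552, 0.0329, 0.1014]
tcp_rot: [0.999, 0.053, -0.001, -0.0]
contact_force: [-0.6, -0.2, 1.0]
opening: 1.001
finger_force: 0.0
t 14.75 tcp [555.2  32.9 101.4] yaw 6.06 tilt 0.17 open 1.0005263199658982
559.7,33.3,68 shift [ 4.6  0.1 33.4]
```

```bash
python3 -m crank '[[[4.5,0,20],0,0],[[4.5,0,33],0,0],[[4.5,0,33],0,0],[[4.5,0,33],0,255],[[4.5,0,33],0,255],[[4.5,0,33],0,255],[[4.5,0,33],0,255],[[4.5,0,33],0,255]]' 70; python3 go.py;python3 -m crank '[[[0,0,-10],0,255],[[0,0,-30],0,255],[[0,0,-60],0,255],[[0,0,-90],0,255],[[0,0,-115],0,255],[[0,0,-130],0,255],[[0,0,-130],0,255],[[0,0,-130],0,255]]' ; python3 go.py 555.5,284,200
```

```text
time: 15.55
eef_pos: [0.5613, 0.0324, 0.0702]
tcp_rot: [0.999, 0.053, 0.001, 0.0]
contact_force: [0.1, -1.3, 2.9]
opening: 0.339
finger_force: 69.1
t 15.55 tcp [561.3  32.4  70.2] yaw 6.03 tilt 0.1 open 0.33886816319185087
time: 16.35
eef_pos: [0.5594, 0.0328, 0.1975]
tcp_rot: [0.999, 0.053, -0.001, -0.0]
contact_force: [-0.3, -0.4, -6.7]
opening: 0.341
finger_force: 69.5
t 16.35 tcp [559.4  32.8 197.5] yaw 6.03 tilt 0.17 open 0.3408983222743349
555.5,284,200 shift [  22.4 -250.2   -2.3]
```

```bash
python3 -m crank '[[[2,-20,0],0,255],[[5,-60,0],0,255],[[9,-105,0],0,255],[[13,-150,0],0,255],[[17,-190,0],0,255],[[20,-225,0],0,255],[[22,-250,0],0,255],[[22,-250,0],0,255]]' ; python3 -m crank '[[[0,0,0],0,255],[[0,0,30],0,255],[[0,0,65],0,255],[[0,0,95],0,255],[[0,0,115],0,255],[[0,0,122],0,255],[[0,0,122],0,255],[[0,0,122],0,255]]';python3 go.py 555.5,284,68
```

```text
time: 17.15
eef_pos: [0.554, 0.2865, 0.1958]
tcp_rot: [0.999, 0.054, -0.003, -0.0]
contact_force: [-0.2, -0.7, -5.8]
opening: 0.333
finger_force: 70.6
time: 17.95
eef_pos: [0.5572, 0.2833, 0.0783]
tcp_rot: [0.999, 0.052, 0.001, -0.0]
contact_force: [1.3, 0.5, -4.9]
opening: 0.332
finger_force: 70.7
t 17.95 tcp [557.2 283.3  78.3] yaw 5.98 tilt 0.11 open 0.3324455734910207
555.5,284,68 shift [-1.6 -0.8 10.3]
```

```bash
python3 -m crank '[[[-1,-1,4],0,255],[[-1,-1,7],0,255],[[-1,-1,8],0,255],[[-1,-1,8],0,255]]' | egrep 'eef|contact';  for i in 1 2; do python3 -m crank '[[[0,0,1],0,255],[[0,0,1],0,255]]' | egrep 'eef|contact|open'; done
```

```text
eef_pos: [0.5549, 0.2845, 0.0692]
contact_force: [-0.0, -0.8, -6.5]
eef_pos: [0.5551, 0.2846, 0.0683]
contact_force: [-0.3, -0.5, -6.0]
opening: 0.331
eef_pos: [0.5553, 0.2846, 0.0683]
contact_force: [-3.4, -1.0, 0.2]
opening: 0.336
```

```bash
python3 -m crank '[[[0,0,0.5],0,255],[[0,0,0.5],0,150],[[0,0,0.5],0,60],[[0,0,0.5],0,0],[[0,0,0.5],0,0],[[0,0,-20],0,0],[[0,0,-60],0,0],[[0,0,-100],0,0],[[0,0,-130],0,0],[[0,0,-130],0,0]]'; python3 go.py 540,-270,210
python3 - <<'E'
from h import *
for n in ("scene","top"):
    c=read_camera(n); tops(c,[(.096,.115)],(.34,.65,-.22,.36))
E
```

```text
time: 19.75
eef_pos: [0.5583, 0.2856, 0.2041]
tcp_rot: [0.999, 0.053, 0.006, -0.002]
contact_force: [0.1, 0.1, 0.3]
opening: 1.003
finger_force: 0.0
t 19.75 tcp [558.3 285.6 204.1] yaw 6.03 tilt 0.7 open 1.0033972668353646
540,-270,210 shift [-76.6 550.6  -8.2]
(0.096, 0.115) 14 [395.6 229.3] mean [390.7 290.3 102.6] mid [390.6 290.1] ext [16.  5.] rect [390.5 290.7] [16.6  4. ] 12.3
(0.096, 0.115) 98 [370.2 254. ] mean [479.9 284.   99.9] mid [478.8 285.2] ext [22. 31.] rect [477.6 285.3] [22.4 29.6] 5.1
(0.096, 0.115) 172 [350.8 275.9] mean [555.3 285.2 108.5] mid [552.8 284.9] ext [31. 29.] rect [553.  285.3] [27.9 30. ] 80.4
(0.096, 0.115) 182 [117.9 167.6] mean [552.4 283.6 107.2] mid [552.5 284.7] ext [25. 30.] rect [552.2 284.9] [30.1 24.2] 86.4
(0.096, 0.115) 227 [118.  208.4] mean [474.4 285.3  98.6] mid [475.1 285.6] ext [31. 32.] rect [474.4 285.6] [30.1 30.4] 6.5
(0.096, 0.115) 96 [117.9 251. ] mean [393.1 282.4 103. ] mid [393.1 283.3] ext [19. 19.] rect [393.2 283.2] [19.  18.6] 5.2
```

```bash
python3 - <<'E'
from h import *
c=read_camera("top"); np.savez("top1.npz",**c)
V=c["frame"].max(2); P=cloud(c)
tops(c,[(.05,.066)],(.42,.65,-.22,.1))
m=((V<60)&(P[...,0]>.46)&(P[...,0]<.62)&(P[...,1]>-.13)&(P[...,1]<.08)).astype(np.uint8)
for k in cv2.findContours(m,0,2)[0]:
    if cv2.contourArea(k)>60:
        q=plane(c,k.reshape(-1,2),.005)[:,:2].astype(np.float32)*1000
        M=cv2.moments(q); print(cv2.boundingRect(k),cv2.minEnclosingCircle(q),cv2.minAreaRect(q),M["m10"]/M["m00"],M["m01"]/M["m00"])
cv2.imwrite("pics/bay1.png",cv2.resize(c["frame"][115:245,210:350],None,fx=4,fy=4,interpolation=2))
E
python3 go.py 576.3,-20.5,120
```

```text
(0.05, 0.066) 134 [277.  158.5] mean [575.6 -20.7  54.2] mid [576.  -21.7] ext [26. 26.] rect [575.8 -20.6] [25.4 26.9] 11.4
(265, 176, 30, 30) ((513.9699096679688, -27.199106216430664), 31.70754051208496) ((513.3859252929688, -26.476621627807617), (61.35325241088867, 61.224578857421875), 0.059098824858665466) 513.7840889883813 -26.90600026694613
(239, 157, 26, 25) ((559.0833740234375, 33.3132209777832), 28.053640365600586) ((558.9232177734375, 32.96226501464844), (51.09580612182617, 53.13625717163086), 0.08560016751289368) 559.2972383627954 33.28813822168743
(289, 150, 28, 27) ((571.7782592773438, -76.54752349853516), 35.58103942871094) ((570.9146118164062, -75.49714660644531), (52.93219757080078, 53.334903717041016), 6.3151068687438965) 571.1486740052476 -75.76712256546404
t 19.9 tcp [554.6 284.3 196.3] yaw 6.03 tilt 0.06 open 1.0018621109318502
576.3,-20.5,120 shift [-10.3 305.4  76.4]
```

View pics/bay1.png

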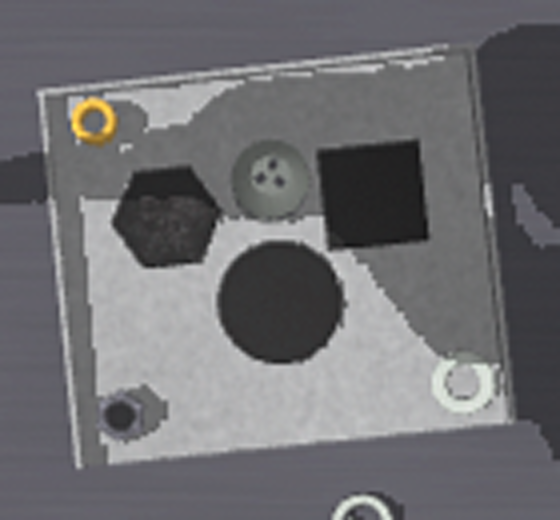

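The pads are clear, with centres at round (514,-27), hex (559,33) and square (571,-76) mm. They can be reused at the positions where the parts were picked. The chuck is now free.

```bash
python3 -m crank '[[[-10,305,0],0,0],[[-10,305,0],0,0],[[-10,305,0],0,0],[[-10,305,0],0,0],[[-10,305,0],0,0],[[-10,305,0],0,0],[[-10,305,40],0,0],[[-10,305,90],0,0],[[-10,305,90],0,0],[[-10,305,90],0,0]]' ; python3 go.py 576.1,-20.6,8
```

```text
time: 20.9
eef_pos: [0.5755, -0.0194, 0.1051]
tcp_rot: [0.999, 0.053, -0.003, -0.001]
contact_force: [1.0, -0.3, -0.0]
opening: 0.996
finger_force: 0.0
t 20.9 tcp [575.5 -19.4 105.1] yaw 6.03 tilt 0.32 open 0.9956882144372043
576.1,-20.6,8 shift [ 1.   1.4 97.1]
```

```bash
python3 -m crank '[[[0,1,30],0,0],[[0,1,60],0,0],[[0,1,85],0,0],[[0,1,96],0,0],[[0,1,96],0,0],[[0,1,96],0,0]]' ; python3 go.py 576.1,-20.6,8; python3 -m crank '[[[0,0,0],0,255],[[0,0,0],0,255],[[0,0,0],0,255],[[0,0,0],0,255],[[0,0,0],0,255]]' 50; python3 go.py
```

```text
time: 21.5
eef_pos: [0.579, -0.0209, 0.0134]
tcp_rot: [0.999, 0.053, 0.002, 0.0]
contact_force: [0.5, -0.4, 0.5]
opening: 0.997
finger_force: 0.0
t 21.5 tcp [579.  -20.9  13.4] yaw 6.06 tilt 0.2 open 0.9972774448629561
576.1,-20.6,8 shift [-2.9 -0.6  5.4]
time: 22.0
eef_pos: [0.5781, -0.0212, 0.0125]
tcp_rot: [0.999, 0.053, 0.001, 0.0]
contact_force: [-1.6, -0.0, 6.7]
opening: 0.453
finger_force: 50.7
t 22.0 tcp [578.1 -21.2  12.5] yaw 6.03 tilt 0.1 open 0.45329021683160536
```

```bash
python3 -m crank '[[[0,0,-10],0,255],[[0,0,-30],0,255],[[0,0,-60],0,255],[[0,0,-85],0,255],[[0,0,-95],0,255],[[0,0,-95],0,255]]' ; python3 go.py 467.5,-293,107
```

```text
time: 22.6
eef_pos: [0.5779, -0.021, 0.1075]
tcp_rot: [0.999, 0.053, 0.001, 0.0]
contact_force: [0.3, -0.1, -2.8]
opening: 0.454
finger_force: 50.8
t 22.6 tcp [577.9 -21.  107.5] yaw 6.02 tilt 0.16 open 0.45442717767760304
467.5,-293,107 shift [-138.4  259.     0.4]
```

```bash
python3 -m crank '[[[-10,20,0],0,255],[[-30,57,0],0,255],[[-52,97,0],0,255],[[-74,137,0],0,255],[[-95,177,0],0,255],[[-114,213,0],0,255],[[-129,242,0],0,255],[[-138,259,0],0,255],[[-138,259,0],0,255],[[-138,259,0],0,255]]' ; python3 go.py 467.5,-293,14
python3 - <<'E'
from h import *
for n in ("scene","top"):
    c=read_camera(n); cv2.imwrite(f"pics/ch_{n}.png",c["frame"])
E
```

```text
time: 23.6
eef_pos: [0.4661, -0.2921, 0.1043]
tcp_rot: [0.999, 0.052, -0.001, -0.002]
contact_force: [0.8, 0.6, -3.8]
opening: 0.457
finger_force: 51.0
t 23.6 tcp [ 466.1 -292.1  104.3] yaw 5.96 tilt 0.22 open 0.45691283704193303
467.5,-293,14 shift [ 1.5  1.3 90.3]
```

View pics/ch_scene.png

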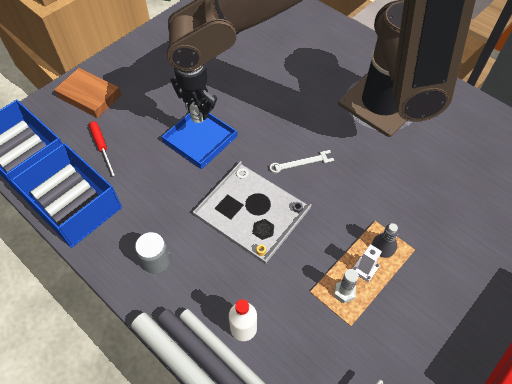

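The chuck is held above the tray at about (197,115). The three tall parts stand on the mat at (390,240), (368,263) and (347,285). I'll lower the chuck now.

```bash
python3 -m crank '[[[1,1,25],0,255],[[1,1,50],0,255],[[1,1,72],0,255],[[1,1,82],0,255],[[1,1,82],0,255],[[1,1,82],0,255]]'; python3 go.py 467.5,-293,14
```

```text
time: 24.3
eef_pos: [0.469, -0.2937, 0.0248]
tcp_rot: [0.999, 0.053, 0.0, 0.0]
contact_force: [0.8, -0.3, -2.2]
opening: 0.452
finger_force: 51.0
t 24.3 tcp [ 469.  -293.7   24.8] yaw 6.07 tilt 0.05 open 0.4520259138929326
467.5,-293,14 shift [-1.4 -0.8 10.8]
```

```bash
python3 -m crank '[[[-1,-1,4],0,255],[[-1,-1,8],0,255],[[-1,-1,9],0,255],[[-1,-1,9],0,255]]' | egrep 'eef|contact';  for i in 1 2 3; do python3 -m crank '[[[0,0,1],0,255],[[0,0,1],0,255]]' | egrep 'eef|contact'; done
```

```text
eef_pos: [0.4671, -0.2929, 0.0152]
contact_force: [0.0, -0.1, -2.1]
eef_pos: [0.4672, -0.293, 0.0142]
contact_force: [-0.7, 0.5, -4.3]
eef_pos: [0.4674, -0.2931, 0.0136]
contact_force: [-0.2, 0.4, -0.2]
eef_pos: [0.4674, -0.2931, 0.0135]
contact_force: [-2.8, 2.6, 5.8]
```

```bash
python3 -m crank '[[[0,0,0],0,150],[[0,0,0],0,60],[[0,0,0],0,0],[[0,0,0],0,0],[[0,0,-20],0,0],[[0,0,-60],0,0],[[0,0,-100],0,0],[[0,0,-150],0,0],[[0,0,-190],0,0],[[0,0,-190],0,0]]'; python3 go.py 540,0,205; python3 -m crank '[[[40,-140,0],0,0],[[40,-140,0],0,0],[[40,-140,0],0,0]]' >/dev/null
python3 - <<'E'
from h import *
c=read_camera("top"); tops(c,[(.04,.07)],(.38,.55,-.38,-.22))
P=cloud(c); hsv=cv2.cvtColor(c["frame"],cv2.COLOR_BGR2HSV)
t=(hsv[...,0]>100)&(hsv[...,0]<130)&(hsv[...,1]>150)&(P[...,1]<-.15)&(P[...,1]>-.5)&(P[...,0]<.6)
print("tray",rect(c,t&(P[...,2]>.015),.025))
E
python3 go.py 553,284.7,200
```

```text
time: 26.3
eef_pos: [0.4704, -0.2957, 0.2104]
tcp_rot: [0.999, 0.053, 0.005, 0.005]
contact_force: [0.8, 0.0, -0.1]
opening: 1.002
finger_force: 0.0
t 26.3 tcp [ 470.4 -295.7  210.4] yaw 6.04 tilt 0.86 open 1.0019249057861526
540,0,205 shift [ 100.2 -286.8    3.2]
tray ((419.00653076171875, -223.36314392089844), (42.968597412109375, 5.916291236877441), 3.423558473587036)
t 26.65 tcp [ 492.4 -141.8  201.1] yaw 6.22 tilt 0.33 open 0.9980483094913638
553,284.7,200 shift [ 106.4 -417.4    3.5]
```

```bash
python3 -m crank '[[[107,-417,0],0,0],[[107,-417,0],0,0],[[107,-417,0],0,0],[[107,-417,0],0,0],[[107,-417,0],0,0],[[107,-417,0],0,0],[[107,-417,0],0,0],[[107,-417,0],0,0],[[107,-417,0],0,0],[[107,-417,0],0,0]]' >/dev/null; python3 go.py 554.5,284.7,100
python3 - <<'E'
from h import *
c=read_camera("top"); tops(c,[(.04,.07)],(.38,.55,-.38,-.22))
P=cloud(c); hsv=cv2.cvtColor(c["frame"],cv2.COLOR_BGR2HSV)
t=(hsv[...,0]>100)&(hsv[...,0]<130)&(hsv[...,1]>150)&(P[...,1]<-.15)&(P[...,1]>-.5)&(P[...,0]<.6)
print("tray",rect(c,t&(P[...,2]>.015),.025))
E
```

```text
t 27.65 tcp [554.5 280.  201.1] yaw 6.29 tilt 0.06 open 1.0008817982250835
554.5,284.7,100 shift [  0.6  -4.6 101.1]
(0.04, 0.07) 308 [412.6 214. ] mean [ 465.6 -289.5   50. ] mid [ 465.4 -291.7] ext [36. 38.] rect [ 465.4 -291.7] [36.  38.2] 0.2
tray ((465.9768371582031, -293.3390197753906), (149.40481567382812, 152.06654357910156), 3.4153201580047607)
```

Chuck is within about 2 mm of the tray centre. Next is the bolt.

```bash
python3 -m crank '[[[0,-2,30],0,0],[[0,-2,60],0,0],[[0,-2,90],0,0],[[0,-2,100],0,0],[[0,-2,100],0,0]]' >/dev/null; python3 go.py 554.5,284.7,68
```

```text
t 28.2 tcp [553.3 276.9  99.9] yaw 5.95 tilt 0.28 open 1.0007650087284021
554.5,284.7,68 shift [ 2.1 -7.7 31.9]
```

```bash
python3 -m crank '[[[1.5,-6,0],0,0],[[1.5,-6,20],0,0],[[1.5,-6,30],0,0],[[1.5,-6,30],0,0],[[1.5,-6,30],0,0]]' >/dev/null; python3 go.py 554.5,284.7,68
```

```text
t 28.7 tcp [556.  284.8  73.1] yaw 6.03 tilt 0.06 open 0.9990631656245698
554.5,284.7,68 shift [-1.5 -0.1  5.1]
```

```bash
python3 -m crank '[[[-1,0,4],0,0],[[-1,0,4],0,0],[[-1,0,4],0,255],[[-1,0,4],0,255],[[-1,0,4],0,255],[[-1,0,4],0,255],[[-1,0,4],0,255]]' 70; python3 go.py; python3 -m crank '[[[0,0,-10],0,255],[[0,0,-30],0,255],[[0,0,-60],0,255],[[0,0,-90],0,255],[[0,0,-115],0,255],[[0,0,-130],0,255],[[0,0,-130],0,255],[[0,0,-130],0,255]]' >/dev/null; python3 go.py 560,33.3,200
```

```text
time: 29.4
eef_pos: [0.5549, 0.2846, 0.0686]
tcp_rot: [0.999, 0.053, 0.0, -0.0]
contact_force: [0.4, 0.7, -0.0]
opening: 0.333
finger_force: 69.3
t 29.4 tcp [554.9 284.6  68.6] yaw 6.02 tilt 0.06 open 0.3332489224423455
t 30.2 tcp [553.6 284.1 196.5] yaw 6.03 tilt 0.17 open 0.33759011785465076
560,33.3,200 shift [-19.9 250.1  -3.3]
```

```bash
python3 -m crank '[[[-2,20,0],0,255],[[-5,60,0],0,255],[[-8,105,0],0,255],[[-12,150,0],0,255],[[-15,190,0],0,255],[[-18,225,0],0,255],[[-20,250,0],0,255],[[-20,250,0],0,255],[[-20,250,0],0,255],[[-20,250,0],0,255]]' >/dev/null; python3 -m crank '[[[0,0,0],0,255],[[0,0,30],0,255],[[0,0,65],0,255],[[0,0,95],0,255],[[0,0,110],0,255],[[0,0,115],0,255],[[0,0,115],0,255],[[0,0,115],0,255]]';python3 go.py 560,33.3,70.5
python3 - <<'E'
from h import *
c=read_camera("top");cv2.imwrite("pics/b2.png",cv2.resize(c["frame"][115:245,210:350],None,fx=4,fy=4,interpolation=2))
E
```

```text
time: 32.0
eef_pos: [0.5626, 0.0337, 0.0852]
tcp_rot: [0.999, 0.053, 0.002, 0.0]
contact_force: [-0.0, -0.7, -4.5]
opening: 0.332
finger_force: 70.6
t 32.0 tcp [562.6  33.7  85.2] yaw 6.04 tilt 0.22 open 0.3323866745304242
560,33.3,70.5 shift [-2.7  0.1 14.7]
```

View pics/b2.png

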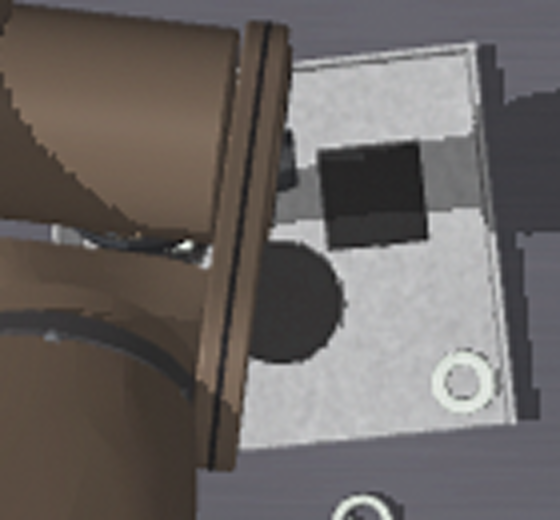

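The arm hides the bolt from above, so I'll lower it by force feedback.

```bash
python3 -m crank '[[[-2,0,6],0,255],[[-2,0,11],0,255],[[-2,0,13],0,255],[[-2,0,13],0,255],[[-2,0,13],0,255]]' | egrep 'eef|contact';  for i in 1 2 3; do python3 -m crank '[[[0,0,1],0,255],[[0,0,1],0,255]]' | egrep 'eef|contact'; done
```

```text
eef_pos: [0.559, 0.0335, 0.0706]
contact_force: [-1.7, 0.2, -2.1]
eef_pos: [0.5593, 0.0335, 0.0706]
contact_force: [-5.2, 0.0, 4.9]
eef_pos: [0.5595, 0.0335, 0.0706]
contact_force: [-7.1, -0.7, 10.4]
eef_pos: [0.5596, 0.0335, 0.0706]
contact_force: [-7.9, 0.9, 15.1]
```

```bash
python3 -m crank '[[[0,0,-2],0,255],[[0,0,-2],0,150],[[0,0,-2],0,60],[[0,0,-2],0,0],[[0,0,-2],0,0],[[0,0,-20],0,0],[[0,0,-60],0,0],[[0,0,-100],0,0],[[0,0,-130],0,0],[[0,0,-130],0,0]]' | grep open; python3 go.py 476,285,200
```

```text
opening: 1.005
t 34.15 tcp [562.4  33.2 203.5] yaw 6.03 tilt 0.68 open 1.0046020753929972
476,285,200 shift [ -59.5 -259.5    2.1]
```

```bash
python3 -m crank '[[[-59.5,-259,3],0,0],[[-59.5,-259,3],0,0],[[-59.5,-259,3],0,0],[[-59.5,-259,3],0,0],[[-59.5,-259,3],0,0],[[-59.5,-259,3],0,0],[[-59.5,-259,50],0,0],[[-59.5,-259,95],0,0],[[-59.5,-259,95],0,0],[[-59.5,-259,95],0,0]]' >/dev/null; python3 go.py 476,285,68
python3 - <<'E'
from h import *
c=read_camera("top"); tops(c,[(.096,.12)],(.42,.65,-.22,.1))
E
```

```text
t 35.15 tcp [472.2 284.2 101.4] yaw 6.0 tilt 0.16 open 1.0000205704011007
476,285,68 shift [ 3.9 -0.5 33.4]
(0.096, 0.12) 207 [248.2 164.2] mean [558.6  34.  109. ] mid [559.4  33.6] ext [30. 28.] rect [559.3  33.6] [28.  29.7] 88.8
```

```bash
python3 -m crank '[[[3,-0.5,20],0,0],[[3,-0.5,32],0,0],[[3,-0.5,32],0,0],[[3,-0.5,32],0,0],[[3,-0.5,32],0,255],[[3,-0.5,32],0,255],[[3,-0.5,32],0,255],[[3,-0.5,32],0,255],[[3,-0.5,32],0,255]]' 60; python3 go.py; python3 -m crank '[[[0,0,-10],0,255],[[0,0,-30],0,255],[[0,0,-60],0,255],[[0,0,-90],0,255],[[0,0,-115],0,255],[[0,0,-135],0,255],[[0,0,-135],0,255],[[0,0,-135],0,255]]' >/dev/null; python3 go.py 572,-76,204
```

```text
time: 36.1
eef_pos: [0.4759, 0.2856, 0.0708]
tcp_rot: [0.999, 0.053, 0.0, 0.0]
contact_force: [-0.4, -1.2, 2.2]
opening: 0.338
finger_force: 60.1
t 36.1 tcp [475.9 285.6  70.8] yaw 6.04 tilt 0.05 open 0.33756417344113554
t 36.9 tcp [474.9 285.5 204.4] yaw 6.03 tilt 0.06 open 0.3421574722987096
572,-76,204 shift [ 58.6 369.7   0.4]
```

```bash
python3 -m crank '[[[3,20,0],0,255],[[9,60,0],0,255],[[16,105,0],0,255],[[24,150,0],0,255],[[31,195,0],0,255],[[38,240,0],0,255],[[45,285,0],0,255],[[52,325,0],0,255],[[56,353,0],0,255],[[58.5,369.5,0],0,255]]' >/dev/null; python3 -m crank '[[[0,0,0],0,255],[[0,0,0],0,255],[[0,0,30],0,255],[[0,0,65],0,255],[[0,0,95],0,255],[[0,0,112],0,255],[[0,0,117],0,255],[[0,0,117],0,255],[[0,0,117],0,255]]' >/dev/null;python3 go.py 572,-76,73
```

```text
t 38.8 tcp [573.5 -75.2  89.7] yaw 6.08 tilt 0.14 open 0.34027722990972015
572,-76,73 shift [-1.6  0.6 16.7]
```

```bash
python3 -m crank '[[[-1,1,8],0,255],[[-1,1,13],0,255],[[-1,1,14.5],0,255],[[-1,1,14.5],0,255],[[-1,1,14.5],0,255]]' | egrep 'eef|contact';  for i in 1 2; do python3 -m crank '[[[0,0,1],0,255],[[0,0,1],0,255]]' | egrep 'eef|contact'; done
```

```text
eef_pos: [0.5717, -0.0768, 0.0738]
contact_force: [-0.1, -0.4, -3.6]
eef_pos: [0.5717, -0.0768, 0.0728]
contact_force: [0.0, 1.3, -3.9]
eef_pos: [0.5719, -0.0769, 0.0727]
contact_force: [-1.7, 0.3, 2.8]
```

```bash
python3 -m crank '[[[0,0,0],0,255],[[0,0,0],0,150],[[0,0,0],0,60],[[0,0,0],0,0],[[0,0,0],0,0],[[0,0,-20],0,0],[[0,0,-60],0,0],[[0,0,-100],0,0],[[0,0,-130],0,0],[[0,0,-130],0,0]]' | grep open; python3 go.py 395,284,200
```

```text
opening: 1.0
t 40.7 tcp [574.8 -77.7 208.1] yaw 6.03 tilt 0.67 open 0.9995466150639417
395,284,200 shift [-140.9 -378.6    4.9]
```

```bash
python3 -m crank '[[[-141,-379,3],0,0],[[-141,-379,3],0,0],[[-141,-379,3],0,0],[[-141,-379,3],0,0],[[-141,-379,3],0,0],[[-141,-379,3],0,0],[[-141,-379,3],0,0],[[-141,-379,3],0,0],[[-141,-379,3],0,0],[[-141,-379,3],0,0]]' >/dev/null; python3 -m crank '[[[0,0,30],0,0],[[0,0,60],0,0],[[0,0,85],0,0],[[0,0,85],0,0],[[0,0,85],0,0]]' >/dev/null; python3 go.py 394.5,283.5,61.5
python3 - <<'E'
from h import *
c=read_camera("top"); tops(c,[(.09,.12)],(.42,.65,-.22,.1))
E
```

```text
t 42.2 tcp [392.2 284.2 113.6] yaw 5.91 tilt 0.06 open 1.0006033651837611
394.5,283.5,61.5 shift [ 2.3  0.9 52.1]
(0.09, 0.12) 258 [306.6 158.7] mean [570.  -76.4  99.6] mid [570.6 -76.6] ext [32. 32.] rect [570.5 -76.7] [30.  30.1] 5.7
(0.09, 0.12) 211 [248.3 164.3] mean [558.4  33.9 108.6] mid [559.5  33.6] ext [30. 28.] rect [559.5  33.6] [29.8 27.9] 0.2
```

Post and bolt are back on their pads, each about 1 mm off. The jack is last.

```bash
python3 -m crank '[[[2,0,25],0,0],[[2,0,45],0,0],[[2,0,51],0,0],[[2,0,51],0,0],[[2,0,51],0,0],[[2,0,51],0,255],[[2,0,51],0,255],[[2,0,51],0,255],[[2,0,51],0,255],[[2,0,51],0,255]]' 60; python3 go.py; python3 -m crank '[[[0,0,-10],0,255],[[0,0,-30],0,255],[[0,0,-60],0,255],[[0,0,-90],0,255],[[0,0,-115],0,255],[[0,0,-135],0,255],[[0,0,-135],0,255],[[0,0,-135],0,255]]' >/dev/null; python3 go.py 514.5,-26.7,197
```

```text
time: 43.25
eef_pos: [0.394, 0.2853, 0.0633]
tcp_rot: [0.999, 0.053, 0.0, 0.0]
contact_force: [0.1, -4.1, 4.2]
opening: 0.353
finger_force: 59.0
t 43.25 tcp [394.  285.3  63.3] yaw 6.06 tilt 0.07 open 0.3526710014645462
t 44.05 tcp [392.7 285.4 196.6] yaw 6.03 tilt 0.09 open 0.3541868394866963
514.5,-26.7,197 shift [ 88.3 323.2  -0.5]
```

```bash
python3 -m crank '[[[4,15,0],0,255],[[12,45,0],0,255],[[24,85,0],0,255],[[35,125,0],0,255],[[46,165,0],0,255],[[57,205,0],0,255],[[68,245,0],0,255],[[77,280,0],0,255],[[85,308,0],0,255],[[88,323,0],0,255]]' >/dev/null; python3 -m crank '[[[0,0,0],0,255],[[0,0,0],0,255],[[0,0,30],0,255],[[0,0,65],0,255],[[0,0,95],0,255],[[0,0,112],0,255],[[0,0,117],0,255],[[0,0,117],0,255],[[0,0,117],0,255]]' >/dev/null;python3 go.py 514.5,-26.7,65
```

```text
t 45.95 tcp [515.9 -26.   82. ] yaw 6.08 tilt 0.13 open 0.35656241818480083
514.5,-26.7,65 shift [-1.5  0.5 17. ]
```

```bash
python3 -m crank '[[[0,0.5,8],0,255],[[0,0.5,13],0,255],[[0,0.5,14.5],0,255],[[0,0.5,14.5],0,255],[[0,0.5,14.5],0,255]]' | egrep 'eef|contact';  for i in 1 2 3; do python3 -m crank '[[[0,0,1],0,255],[[0,0,1],0,255]]' | egrep 'eef|contact'; done
```

```text
eef_pos: [0.5151, -0.027, 0.0663]
contact_force: [0.2, -0.1, -4.7]
eef_pos: [0.5153, -0.027, 0.0655]
contact_force: [-0.2, 0.3, -4.1]
eef_pos: [0.5157, -0.0271, 0.0653]
contact_force: [-1.2, 0.0, 1.9]
eef_pos: [0.516, -0.0272, 0.0652]
contact_force: [-3.4, -0.2, 7.3]
```

Contact is made, so I'll release, retreat toward the mat side and check.

```bash
python3 -m crank '[[[0,0,-1],0,255],[[0,0,-1],0,150],[[0,0,-1],0,60],[[0,0,-1],0,0],[[0,0,-1],0,0],[[0,0,-20],0,0],[[0,0,-60],0,0],[[0,0,-100],0,0],[[0,0,-140],0,0],[[0,0,-140],0,0]]' | grep open;  python3 -m crank '[[[-60,-310,0],0,0],[[-60,-310,0],0,0],[[-60,-310,0],0,0],[[-60,-310,0],0,0],[[-60,-310,0],0,0],[[-60,-310,0],0,0],[[-60,-310,0],0,0],[[-60,-310,0],0,0],[[-60,-310,0],0,0],[[-60,-310,0],0,0]]'
python3 - <<'E'
from h import *
c=read_camera("top"); tops(c,[(.09,.12)],(.42,.65,-.22,.1)); tops(c,[(.04,.07)],(.38,.55,-.38,-.22))
cv2.imwrite("pics/fin.png",c["frame"])
E
```

```text
opening: 1.002
time: 49.05
eef_pos: [0.4231, 0.2741, 0.2028]
tcp_rot: [0.999, 0.052, -0.0, 0.0]
contact_force: [-0.2, -0.2, -0.3]
opening: 0.999
finger_force: 0.0
(0.09, 0.12) 260 [306.7 158.8] mean [569.9 -76.5  99.6] mid [570.4 -76.4] ext [32. 32.] rect [570.6 -76.6] [30.1 29.9] 5.6
(0.09, 0.12) 210 [248.2 164.3] mean [558.4  33.9 108.8] mid [559.5  33.7] ext [30. 28.] rect [559.5  33.7] [29.5 28.1] 0.5
(0.09, 0.12) 213 [281.  188.1] mean [514.1 -28.1  97.8] mid [514.6 -28.1] ext [31. 31.] rect [514.2 -27.6] [29.8 31.1] 45.2
(0.04, 0.07) 309 [412.6 214. ] mean [ 465.6 -289.4   50. ] mid [ 465.5 -291.6] ext [36. 38.] rect [ 465.5 -291.6] [36. 38.] 0.2
```

View pics/fin.png

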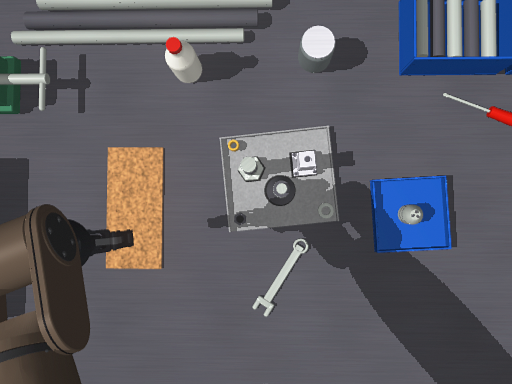

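The final picture shows the jack (280,189), bolt (250,168) and post (304,162) upright on their pads. The chuck is in the middle of the tray at (411,214), and the arm is clear of everything.

```bash
python3 -c "
from plant import ctrl
print(ctrl.sign_off())"
```

```text
the job is handed in; nothing more can be done
None
```

The job is handed in at about 49 s of the 144 s allowed: by the last camera check, the chuck stands within about 2 mm of the tray centre and the jack, post and bolt stand upright and released within about 2 mm of their own pad centres; sign-off returned no verdict.

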